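# Find the stone tray that fits the keyed dock and bolt it in

## Robot

A 7-joint arm with a two-finger parallel gripper is mounted at the origin on a cart in front of the work surface, level with it; the furniture and walls round the work are solid. World frame = base frame: x ahead of the robot, y to its left, z up, the work surface at z = 0. Lengths are in m, angles in rad, forces in N, time in s.
With the tool pointing down it reaches from about 0.4 to 0.85 m from the base axis. Payload 6.9 kg.
Tool frame: the origin (TCP) lies midway between the tips of the shut fingers; the grasp point (between the pads) lies 19 mm behind it; z points along the fingers, y is the line along which they close (so a half turn about z gives the same grasp; the last joint's range is limited). The gripper opens to 85 mm and grips with 20 to 120 N. Pads are 22 mm wide; open, the fingers measure 114 mm over their backs; the gripper's body (76 mm by 85 mm) begins 54 mm behind the grasp point. The pads swing forward as they close: fully open they stand 13 mm farther back than shut.
Start: joints at [0.105, 0.507, -0.238, 1.5, 0.126, 1.149, -0.155], TCP at [0.625, -0, 0.231] pointing down, gripper open.
Joint ranges: [-3.08, 3.08], [-0.24, 2.05], [-1.43, 1.35], [0, 2.5], [-1.52, 4.66], [0.17, 1.96], [-2.89, 2.89]. Speed limits (rad/s): [2.39, 2.39, 3.14, 3.14, 3.14, 3.14, 3.14].

## Interface

Orientations are given as a rotation vector (axis times angle).
In Python, from station import ctrl gives the robot as it stands. Calls block until the motion is done:
- ctrl.reach(position, orientation): joint-space move of the TCP to a pose.
- ctrl.servo_line(position, attitude=None, v=0.15, until_force=None): straight line of the TCP; attitude=None keeps the orientation; v is the mean speed in m/s. With until_force (N) it stops when the force on the tool has changed by that much, and returns True; else False.
- ctrl.goto_joints(angles): joint-space move.
- ctrl.set_gripper(opening, newtons=None): finger opening in m; newtons is the grip in N (None keeps the last); returns when the fingers have stopped.
- ctrl.wait(seconds).
- ctrl.inverse_kinematics(position, orientation): joint angles nearest the present ones, or None.
- ctrl.state(): the state.
- ctrl.grab_frame(name): name is "scene" or "side" or "wrist"; returns the picture (420x560x3 uint8, blue, green, red); there is no depth.
- ctrl.get_calibration(name): a dict with "fx", "fy", "cx", "cy" (pixels), "rvec" (rotation vector, rad) and "tvec" (3), from world to camera coordinates, as OpenCV has them. Camera axes: x right, y down, z forward; pixel columns grow to the right and rows downward; lengths in m; the calibration is good to about 2 mm. A picture is of the moment at which its call begins: read the wrist's pose just before it. get_calibration takes no time and is no camera call; for the wrist camera it gives the pose at the moment of the call.
A pose or a line that the arm cannot do raises ctrl.MotionError and nothing moves.
- ctrl.job_done(): hands the job in; it is judged then, once.
Trained networks look in the newest picture that a camera, given by its name, has taken for a name from the list of things; names that differ only in an ending like _2 or _b are one class to them, and where a whole thing is asked for, a point or a joint stands for the part that bears it (a point fixed in the world has none). Each returns a list of dicts, best first, with "score" (0 to 1); they miss things now and then, are a little off and sometimes report something else, mostly with a low value. They report only what shows in the picture. A call takes as long as a camera call.
- ctrl.find_in(camera, target): "box" ([left, top, width, height] in pixels, round what is visible of it).
- ctrl.trace(camera, target): "pixels" (420x560 bool, what is visible of it) and "box" ([left, top, width, height] in pixels, round what is visible of it).
The state is a dict: "time_s": time; "joint_positions": joint angles; "joint_vel": joint speeds; "joint_torque": joint torques, N m; "ee_pos": TCP position; "ee_rot": TCP orientation; "wrist_force": force on the tool from outside, world axes, zero at the start; "ft_torque": the same for the moment, N m; "finger_gap": finger opening in m; "grasp_force": force on a finger pad.
Only numpy, scipy, OpenCV 4.12 (cv2) and the standard library are available. Lean on these libraries where they do the work, as an engineer would, in place of code of your own. Each camera call takes 0.05 s, during which the arm holds its last target. There are 200 camera calls.

## Task

Only a tray whose hidden slot suits the dock's brass key slides fully home in the dark wooden dock. Try the three stone trays in turn, deck end first, until one goes fully home; draw any that stops short out again and leave the other two standing on the bench, well clear (a few centimetres) of the dock's mouth. Then push the brass knob to slide the bolt fully shut across the mouth behind the tray. Do not knock over any tray, or shift the yellow tin or the amber jar.

Things in the scene. Friction and masses are not known exactly. Their poses are not given: they have to be found in the camera images.
- blue_tray_mid (a point): Loose stone tray 110 (x) x 90 (y) x 38 mm, 0.25 kg, lined with blue felt; point at its centre, 19 mm up. x: the way it enters the dock (at the start about world -y). Its +x end, 40 mm long, has a flat deck 38 mm high over a hidden key slot. The rest is open: inside x -49 to +15, y -39 to +39 mm, floor 6 mm up, walls 6 mm thick. Push it from inside at the x = +15 wall, draw it back by the -49 wall.
- grey_tray_mid (a point): Loose stone tray 110 (x) x 90 (y) x 38 mm, 0.25 kg, lined with grey felt; point at its centre, 19 mm up. x: the way it enters the dock (at the start about world -y). Same build and sizes as the blue tray; only liner and place of the hidden slot differ. Its yaw starts within 0.12 rad of straight, as do the others'.
- cork_tray_mid (a point): Loose stone tray 110 (x) x 90 (y) x 38 mm, 0.25 kg, lined with brown cork; point at its centre, 19 mm up. x: the way it enters the dock (at the start about world -y). Same build and sizes as the blue tray; only liner and place of the hidden slot differ. The three start side by side in a row along world x, places swapped at random. Left of the row, at world y = 0.118, the top steps up by 1.5 mm.
- dock: Dark wooden dock fixed to the bench, a bottomless frame: trays slide on the bench top. Origin: centre of the bay at bench level, where a tray's centre comes when fully home. x: way of entry (about world -y), mouth at -x. Bay 93 mm wide, walls 28 mm high, back wall at x = +56 mm, side walls to x = -70, then guides flaring to x = -97, 125 mm apart.
- dock_key_stop (a point): Point of the dock, at (-35, 0, 19) mm from its origin. An upright brass key, set anew at each start up to 24 mm off the middle of the bay, juts 35 mm from the back wall. A tray with the wrong slot stops dead on it with its centre about here, 35 mm short of home; a right one goes on to the back wall. At least one tray suits, sometimes two: either will do.
- bolt_knob (a point): Brass bolt knob, upright, 12 mm thick (head 16), 22 to 59 mm above the bench, point at 45 mm; on the robot's side of the dock's mouth. Open it is at dock x -63, y -90 mm; pushed along dock +y (about world +x) against 2 N of friction it ends at y -59, the bolt then 30 mm across the mouth, close behind a tray that is home; it stays where left.
- bolt (a joint): Travel of the bolt in m: 0 fully open (clear of the mouth), 0.031 shut against its stop. Starts at 0 to 0.003.
- yellow_tin_mid (a point): Centre of a yellow tin with white lid, 56 mm across, 72 mm tall: a bystander, standing right of and behind the dock.
- amber_jar_mid (a point): Centre of an amber jar with blue lid, 45 mm across, 54 mm tall: a bystander, standing on the robot's side, right of the dock.

How it is judged:
By the outcome, as a careful person would: the job done as asked, in the order asked, and still so for the second after the job is handed in, with the robot touching nothing.
It also fails if it takes over 72 s, if anything falls off the work surface, if the arm or the gripper's body presses on something with over 40 N, if the wrist force passes 120 N, or if a joint passes its speed limit or range.

## Working session

There is one attempt and no reset: what is moved stays moved. The work goes in short steps, each a Python script; the robot and the scene stay as the last script left them, time stands still between calls to the robot, and variables do not carry over. Pictures are saved under pics/ and viewed, at most 10 in all, crops included, and the job is handed in when it is done.

```bash
ls; mkdir -p pics
python3 - <<'E'
from station import ctrl
import cv2,numpy as np
s=ctrl.grab_frame("scene"); d=ctrl.grab_frame("side")
cv2.imwrite("pics/a.png",np.vstack([s,d])[:, :] if 0 else cv2.resize(np.hstack([s,d]),(800,300)))
cv2.imwrite("pics/s.png",s);cv2.imwrite("pics/d.png",d)
for c in("scene","side","wrist"):
    k=ctrl.get_calibration(c);R=cv2.Rodrigues(np.array(k["rvec"]))[0];print(c,k["fx"],-R.T@np.array(k["tvec"]).ravel(),R[2])
st=ctrl.state();print(st["time_s"],st["ee_pos"],st["ee_rot"])
for n in["blue_tray_mid","grey_tray_mid","cork_tray_mid","dock","bolt_knob","yellow_tin_mid","amber_jar_mid"]:
    for c in("scene","side"):
        r=ctrl.find_in(c,n);print(n,c,[(np.round(q["box"]).tolist(),round(q["score"],2)) for q in r[:2]])
E
```

```text
pics
scene 388.99963149284457 [-0.03990622 -0.55647597  0.52638109] [ 0.70574888  0.44566284 -0.55072966]
side 504.4967366777412 [0.43740294 0.8753052  0.46624939] [ 0.10241286 -0.93705248 -0.33383268]
wrist 347.7572662747883 [0.62545294 0.0686069  0.37467285] [-0.00218584 -0.27167796 -0.96238574]
0.1 [ 6.24555852e-01 -6.55583412e-05  2.30543943e-01] [-2.22067324e+00 -2.22067220e+00  1.73981532e-03]
blue_tray_mid scene [([146.0, 200.0, 68.0, 45.0], 0.91)]
blue_tray_mid side [([308.0, 261.0, 53.0, 49.0], 0.69), ([312.0, 214.0, 18.0, 24.0], 0.66)]
grey_tray_mid scene [([223.0, 160.0, 50.0, 34.0], 0.89), ([266.0, 212.0, 106.0, 65.0], 0.52)]
grey_tray_mid side [([173.0, 256.0, 61.0, 45.0], 0.55)]
cork_tray_mid scene [([191.0, 176.0, 60.0, 42.0], 0.94), ([267.0, 211.0, 105.0, 69.0], 0.7)]
cork_tray_mid side [([238.0, 259.0, 48.0, 44.0], 0.75)]
dock scene [([269.0, 212.0, 103.0, 67.0], 0.73)]
dock side [([255.0, 210.0, 80.0, 36.0], 0.65)]
bolt_knob scene [([275.0, 237.0, 19.0, 24.0], 0.49)]
bolt_knob side [([309.0, 216.0, 23.0, 23.0], 0.59)]
yellow_tin_mid scene [([363.0, 197.0, 34.0, 39.0], 0.59)]
yellow_tin_mid side [([231.0, 192.0, 20.0, 29.0], 0.71)]
amber_jar_mid scene [([345.0, 287.0, 27.0, 39.0], 0.68)]
amber_jar_mid side [([333.0, 195.0, 19.0, 21.0], 0.75)]
```

View pics/s.png

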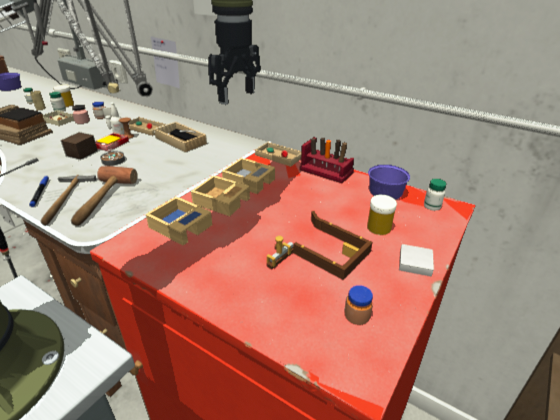

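View pics/d.png

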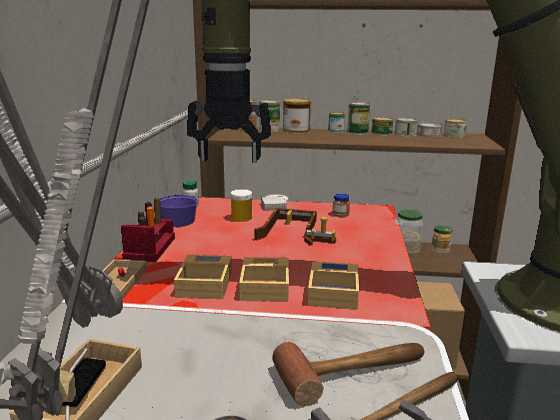

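The scene picture shows the three trays in a row (blue about 180,220; cork 220,190; grey 250,175). The dock is at (320,245) with its mouth towards the trays, the knob is at (279,243) and the brass key at (352,250). The side view agrees. Next I'll look with the wrist camera.

```bash
cat > h.py <<'E'
from station import ctrl
import cv2,numpy as np
from scipy.optimize import minimize
from scipy.spatial.transform import Rotation as Ro
def proj(k,P):
    return cv2.projectPoints(np.asarray(P,float).reshape(-1,3),np.array(k["rvec"],float),np.array(k["tvec"],float),np.array([[k["fx"],0,k["cx"]],[0,k["fy"],k["cy"]],[0,0,1.]]),None)[0].reshape(-1,2)
def ray(k,u,v,z):
    R=cv2.Rodrigues(np.array(k["rvec"]))[0];C=-R.T@np.array(k["tvec"]).ravel()
    d=R.T@np.array([(u-k["cx"])/k["fx"],(v-k["cy"])/k["fy"],1]);return C+d*(z-C[2])/d[2]
def T(x,y,a,P):
    # local frame: local x along angle a in world, z up
    P=np.asarray(P,float);c,s=np.cos(a),np.sin(a)
    return np.c_[x+c*P[:,0]-s*P[:,1],y+s*P[:,0]+c*P[:,1],P[:,2]]
def box(x0,x1,y0,y1,z0,z1):
    return [(x,y,z) for x in(x0,x1) for y in(y0,y1) for z in(z0,z1)]
TRAY=[box(-.055,.055,-.045,.045,0,.038)]
def render(k,parts,p,shape=(420,560)):
    m=np.zeros(shape,np.uint8)
    for b in parts:
        q=np.array(b); q=q+[0,0,p[3] if len(p)>3 else 0]
        cv2.fillConvexPoly(m,cv2.convexHull(np.round(proj(k,T(p[0],p[1],p[2],q))*16).astype(np.int32)),1,cv2.LINE_8,4)
    return m>0
def fit(views,parts,p0):  # views: list of (calib,mask)
    def cost(p):
        c=0
        for k,m in views:
            r=render(k,parts,p);c+=1-(r&m).sum()/max(1,(r|m).sum())
        return c/len(views)
    best=None
    sim=np.diag([.01,.01,.08,.01][:len(p0)])
    p=np.array(p0,float)
    for it in range(3):
        r=minimize(cost,p,method="Nelder-Mead",options=dict(initial_simplex=np.vstack([p,p+sim*(1 if it%2==0 else -.5)]),xatol=1e-5,fatol=1e-5,maxiter=250));p=r.x
    return p,r.fun
def rot(a):  # tool down, tool y(close line) perpendicular to tray x at world angle a (a=-pi/2 -> start attitude)
    return (Ro.from_euler("z",a+np.pi/2)*Ro.from_rotvec([-np.pi/np.sqrt(2),-np.pi/np.sqrt(2),0])).as_rotvec()
E
python3 - <<'E'
from h import *
import pickle
V={}
def shot(tag):
    k=ctrl.get_calibration("wrist");im=ctrl.grab_frame("wrist");cv2.imwrite(f"pics/{tag}.png",im)
    o={"k":k,"im":im}
    for n in["blue_tray_mid","grey_tray_mid","cork_tray_mid","dock","bolt_knob","yellow_tin_mid","amber_jar_mid"]:
        r=ctrl.trace("wrist",n)
        o[n]=r[:2]
        print(tag,n,[(np.round(q["box"]).tolist(),round(q["score"],2),int(q["pixels"].sum())) for q in r[:2]])
    V[tag]=o
shot("w1")
ctrl.reach([0.60,-0.06,0.30],ctrl.state()["ee_rot"])
shot("w2")
pickle.dump(V,open("V.pkl","wb"));print(ctrl.state()["time_s"])
cv2.imwrite("pics/w12.png",cv2.resize(np.hstack([V["w1"]["im"],V["w2"]["im"]]),(800,300)))
E
```

```text
w1 blue_tray_mid [([17.0, 98.0, 118.0, 114.0], 0.84, 12149)]
w1 grey_tray_mid [([281.0, 100.0, 95.0, 118.0], 0.82, 10485)]
w1 cork_tray_mid [([150.0, 106.0, 110.0, 117.0], 0.85, 10488)]
w1 dock [([160.0, 339.0, 107.0, 32.0], 0.92, 640)]
w1 bolt_knob []
w1 yellow_tin_mid []
w1 amber_jar_mid []
w2 blue_tray_mid [([74.0, 43.0, 99.0, 103.0], 0.74, 9364)]
w2 grey_tray_mid [([300.0, 41.0, 86.0, 109.0], 0.81, 8562)]
w2 cork_tray_mid [([189.0, 47.0, 91.0, 110.0], 0.62, 8163)]
w2 dock [([189.0, 48.0, 93.0, 107.0], 0.28, 8189)]
w2 bolt_knob [([171.0, 286.0, 29.0, 12.0], 0.72, 168)]
w2 yellow_tin_mid [([304.0, 343.0, 42.0, 31.0], 0.81, 718)]
w2 amber_jar_mid [([173.0, 286.0, 27.0, 11.0], 0.58, 178)]
2.0667
```

View pics/w2.png

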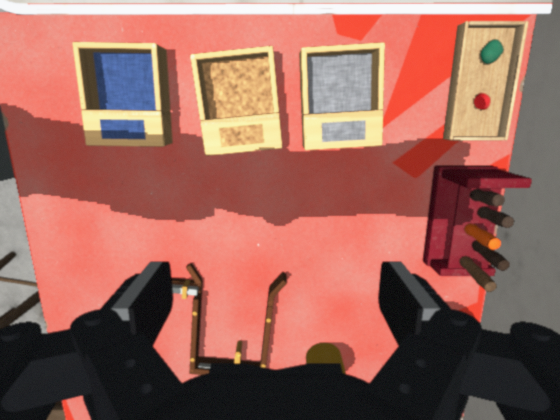

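The w2 picture shows, from left to right, the blue, cork and grey trays in the top row. The dock's guide tips are near (190,266) and (287,275), its side walls near columns 197 and 266, and its back wall near row 365. The key is at (239,352) and the knob near (183,291).

Run:
```python
from h import *
import pickle
V=pickle.load(open("V.pkl","rb"))
for n in["blue_tray_mid","cork_tray_mid","grey_tray_mid"]:
    vs=[(V[t]["k"],V[t][n][0]["pixels"]) for t in("w1","w2")]
    k=V["w2"]["k"];b=V["w2"][n][0]["box"];c=ray(k,b[0]+b[2]/2,b[1]+b[3]/2,.03)
    print(n,np.round(fit(vs,TRAY,[c[0],c[1],-np.pi/2,0]),4) if 0 else fit(vs,TRAY,[c[0],c[1],-np.pi/2,0]))
k=V["w2"]["k"]
for u,v in[(189,265),(287,275),(197,300),(266,300),(197,362),(265,362),(239,345)]: print(u,v,np.round(ray(k,u,v,.028),4))
ks=ctrl.get_calibration("scene")
s=cv2.imread("pics/s.png")
a=cv2.resize(s[195:285,255:385],None,fx=5,fy=5,interpolation=cv2.INTER_CUBIC)[:450,:650]
w=V["w2"]["im"][255:385,150:310];b=cv2.resize(w,None,fx=4.6,fy=4.6,interpolation=cv2.INTER_CUBIC)
cv2.imwrite("pics/ca.png",a);cv2.imwrite("pics/cb.png",b)
```

```text
blue_tray_mid (array([ 0.42607944,  0.02106792, -1.58427735, -0.00260369]), np.float64(0.015438945770651524))
cork_tray_mid (array([ 0.55834519,  0.01351019, -1.47944103, -0.00435395]), np.float64(0.016623348794135073))
grey_tray_mid (array([ 0.67744595,  0.01780879, -1.51507151, -0.00348716]), np.float64(0.008903449228672644))
189 265 [ 0.4877 -0.1901  0.028 ]
287 275 [ 0.616 -0.205  0.028]
197 300 [ 0.4948 -0.2416  0.028 ]
266 300 [ 0.5879 -0.2421  0.028 ]
197 362 [ 0.4884 -0.3412  0.028 ]
265 362 [ 0.5854 -0.3416  0.028 ]
239 345 [ 0.5492 -0.313   0.028 ]
```

View pics/ca.png

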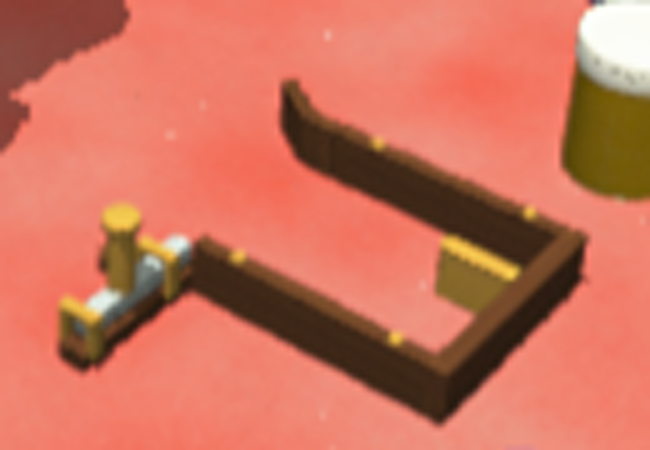

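View pics/cb.png

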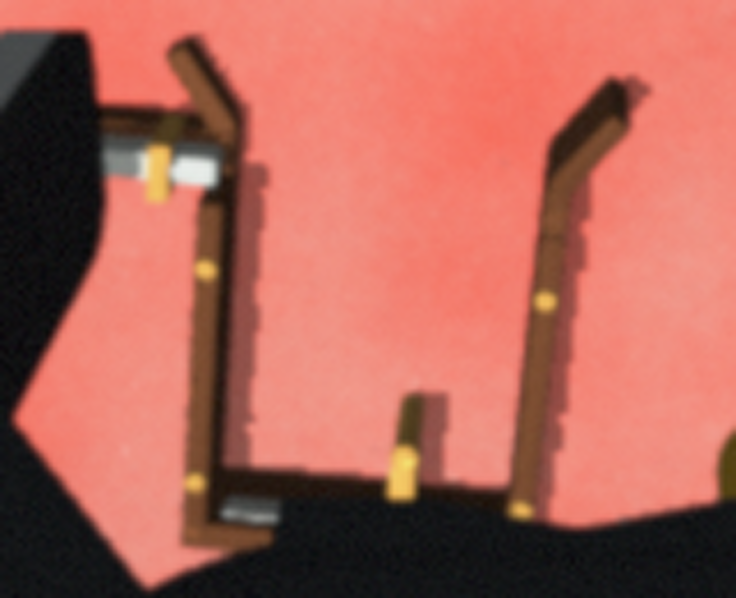

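The dock shows clearly in both crops. It has four brass studs on the side walls (scene crop (379,143), (530,212), (238,257), (396,338)), and the key and the knob top at (121,215) are visible too. I'll triangulate these points.

```bash
cat > dock.py <<'E'
from h import *
import pickle
from scipy.optimize import least_squares
V=pickle.load(open("V.pkl","rb"))
kw=V["w2"]["k"];ks=ctrl.get_calibration("scene")
S=lambda u,v:np.array([u/5+255-.4,v/5+195-.4]); W=lambda u,v:np.array([u/4.6+150-.4,v/4.6+255-.4])
def P(k):
    K=np.array([[k["fx"],0,k["cx"]],[0,k["fy"],k["cy"]],[0,0,1.]]);return K@np.c_[cv2.Rodrigues(np.array(k["rvec"]))[0],np.array(k["tvec"]).ravel()]
pairs={"nearmouth":(S(238,257),W(206,269)),"nearback":(S(396,338),W(195,482)),"farmouth":(S(379,143),W(545,301)),"farback":(S(530,212),W(521,509)),
"fartip":(S(290,85),W(624,118)),"keytop":(S(450,240),W(410,450))}
for n,(a,b) in pairs.items():
    X=cv2.triangulatePoints(P(ks),P(kw),a,b).ravel();X=X[:3]/X[3]
    print(n,np.round(X,4),"reproj",np.round(proj(ks,X)[0]-a,1),np.round(proj(kw,X)[0]-b,1),np.round(ray(ks,*a,.028),4),np.round(ray(kw,*b,.028),4))
for n,c,z in[("nearbackouter",(440,378),.028),("farbackouter",(583,236),.028),("nearmouthouter",(203,240),.028),("knobtop",(121,214),.059),("fartip",(290,85),.028)]: print(n,np.round(ray(ks,*S(*c),z),4))
print("w2 inner back floor",np.round(ray(kw,*W(219,470),0),4),np.round(ray(kw,*W(505,492),0),4))
E
python3 dock.py
```

```text
nearmouth [ 0.4901 -0.2608  0.0291] reproj [ 0.1 -0. ] [-0.1 -0.1] [ 0.491  -0.2601  0.028 ] [ 0.49   -0.2617  0.028 ]
nearback [ 0.4819 -0.3356  0.0293] reproj [ 0. -0.] [-0. -0.] [ 0.4832 -0.3351  0.028 ] [ 0.4816 -0.3367  0.028 ]
farmouth [ 0.5904 -0.2719  0.0295] reproj [ 0. -0.] [-0.1 -0.1] [ 0.5922 -0.271   0.028 ] [ 0.5904 -0.273   0.028 ]
farback [ 0.5825 -0.3462  0.0292] reproj [-0.  0.] [0.1 0.1] [ 0.5841 -0.3458  0.028 ] [ 0.5823 -0.3472  0.028 ]
fartip [ 0.6138 -0.2144  0.0246] reproj [ 0. -0.] [-0.  -0.1] [ 0.6093 -0.2166  0.028 ] [ 0.6138 -0.2127  0.028 ]
keytop [ 0.5487 -0.3259  0.0277] reproj [-0.1  0.1] [0.2 0.2] [ 0.5487 -0.3262  0.028 ] [ 0.5485 -0.3253  0.028 ]
nearbackouter [ 0.4725 -0.3588  0.028 ]
farbackouter [ 0.5816 -0.3704  0.028 ]
nearmouthouter [ 0.4923 -0.2427  0.028 ]
knobtop [ 0.455  -0.2274  0.059 ]
fartip [ 0.6093 -0.2166  0.028 ]
w2 inner back floor [ 0.4818 -0.3552  0.    ] [ 0.5759 -0.3643  0.    ]
```

The studs give entry direction a = −1.678 rad and bay centre (0.536, −0.302), with heights of about 29 mm against the stated 28 mm. The wall spacing and the knob position agree with the given sizes. The key sits about +15 mm off the middle. I'll try the cork tray first, since it is nearly in line with the mouth.

```bash
cat >> h.py <<'E'
D=np.array([.536,-.302]);DA=-1.678
def loc(o,a,x,y=0):
    return np.array([o[0]+x*np.cos(a)-y*np.sin(a),o[1]+x*np.sin(a)+y*np.cos(a)])
def inv(p):  # world xy -> dock frame
    d=np.array(p[:2])-D;c,s=np.cos(DA),np.sin(DA);return np.array([c*d[0]+s*d[1],-s*d[0]+c*d[1]])
def st():
    s=ctrl.state();print("t",round(s["time_s"],2),"dock",np.round(inv(s["ee_pos"]),4),"z",round(s["ee_pos"][2],4),"gap",round(s["finger_gap"],4),"F",np.round(s["wrist_force"],1),"gf",np.round(s["grasp_force"],1));return s
E
python3 - <<'E'
from h import *
c=(.5583,.0135);a=-1.4794
p=loc(c,a,-.017)
ctrl.set_gripper(.036,20)
ctrl.reach([*p,.075],rot(a))
print(ctrl.servo_line([*p,.010],v=.1,until_force=6));st()
ctrl.set_gripper(.075,20);st()
cv2.imwrite("pics/g1.png",ctrl.grab_frame("scene")[130:300,150:400].repeat(3,0).repeat(3,1))
E
```

```text
False
t 4.38 dock [-0.3328 -0.0144] z 0.0105 gap 0.036 F [-0.9 -0.8  0.4] gf 0.0
t 4.64 dock [-0.3328 -0.0146] z 0.0106 gap 0.051 F [-0.4 -0.   1.3] gf 23.9
```

View pics/g1.png

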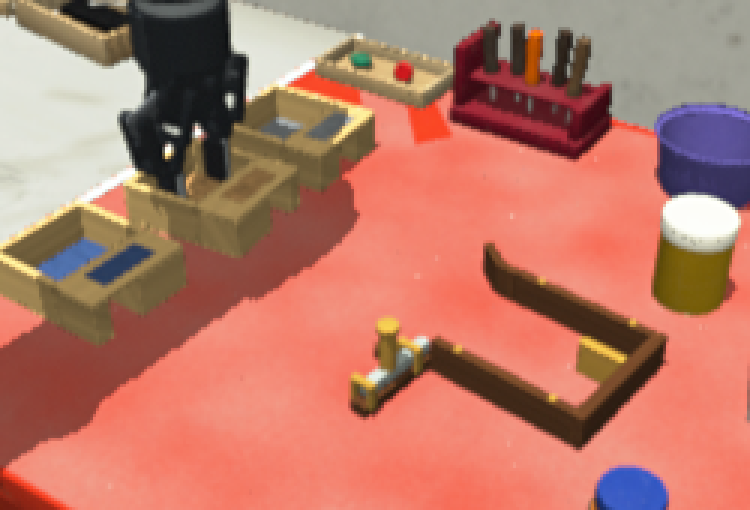

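The fingers clamp the cork tray from inside (the gap stopped at 51 mm). The trays' front faces seem to show notches, so I'll zoom in on the first scene picture.

```bash
python3 -c "
import cv2
s=cv2.imread('pics/s.png');cv2.imwrite('pics/cz.png',cv2.resize(s[155:250,145:280],None,fx=5.9,fy=5.9,interpolation=cv2.INTER_CUBIC))"
```

```text
(no output)
```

View pics/cz.png

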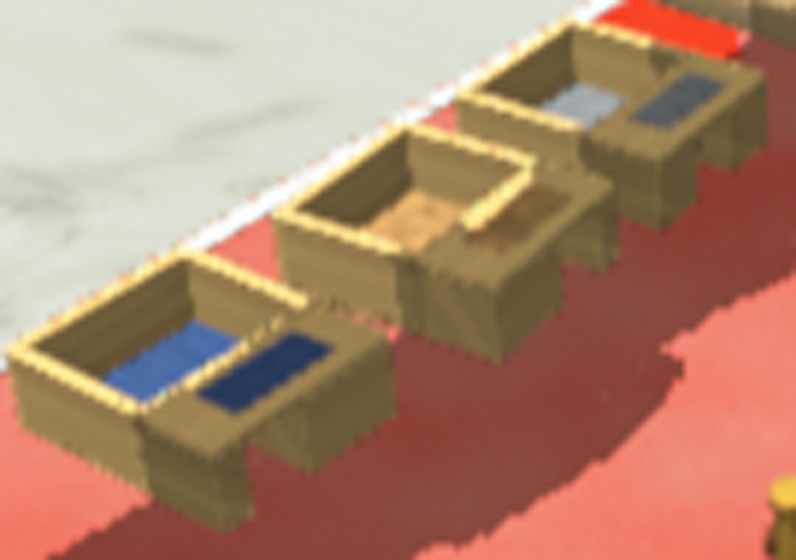

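The slots show in this crop. Blue's sits at about −16 mm, grey's near the middle and cork's at about +16 mm. The key is at +15 mm, so cork should suit and I'll continue with it.

Run:
```python
from h import *
ctrl.servo_line([*loc(D,DA,-.165-.017),.010],rot(DA),v=.12);st()
ctrl.set_gripper(.046,20);st()
print(ctrl.servo_line([*loc(D,DA,-.08),.010],v=.08,until_force=10));st()
k=ctrl.get_calibration("scene");cv2.imwrite("pics/g2.png",ctrl.grab_frame("scene")[130:300,150:400].repeat(3,0).repeat(3,1))
```

```text
t 6.1 dock [-0.1821  0.0003] z 0.0105 gap 0.051 F [0.4 1.8 5.6] gf 23.9
t 6.48 dock [-0.1815 -0.0003] z 0.0098 gap 0.046 F [0.2 0.9 0. ] gf 0.0
False
t 7.91 dock [-0.0803  0.0001] z 0.01 gap 0.0461 F [ 0.  -0.1  0.5] gf 0.0
```

View pics/g2.png

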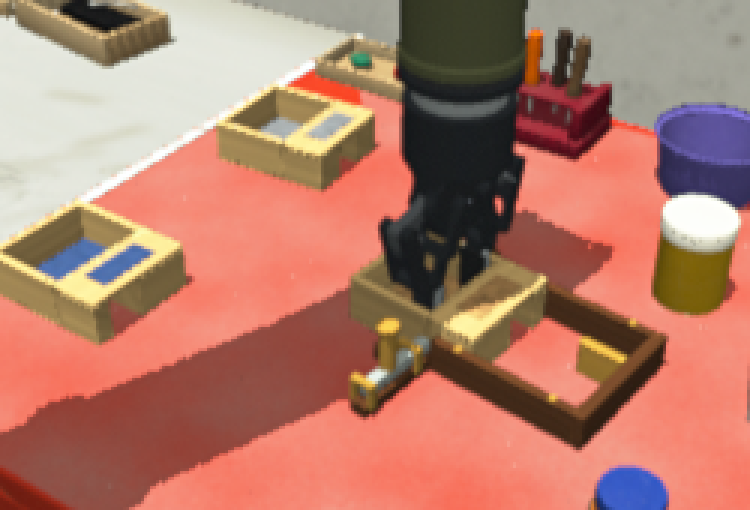

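The cork tray is squarely in the mouth (front at about (490,330)), and its slot is in line with the key. Pushing on.

Run:
```python
from h import *
print(ctrl.servo_line([*loc(D,DA,.03),.010],v=.06,until_force=12));st()
k=ctrl.get_calibration("scene");cv2.imwrite("pics/g3.png",ctrl.grab_frame("scene")[130:300,150:400].repeat(3,0).repeat(3,1))
```

```text
True
t 9.24 dock [ 0.0027 -0.0002] z 0.0097 gap 0.0462 F [0.2 2.9 2.7] gf 1.4
```

View pics/g3.png

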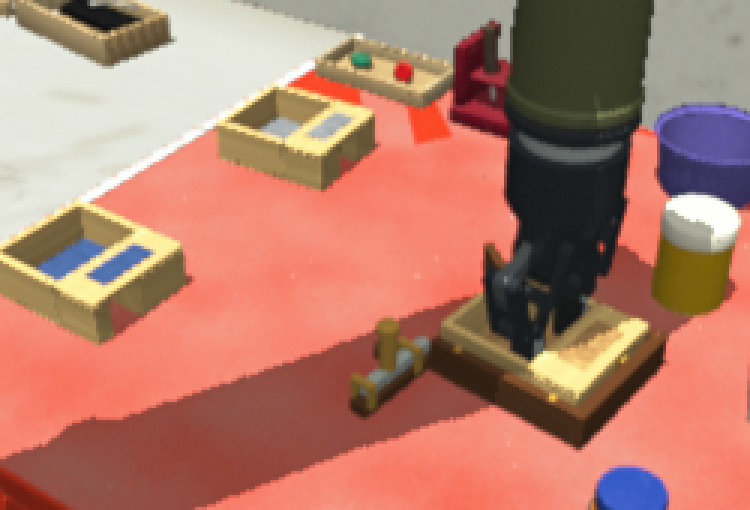

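The cork tray sits fully inside the dock. The TCP stopped at dock x = +0.003, where home predicts +0.004 (a stop on the key would be near −0.031). I'll seat it with a firmer push, then move to the bolt.

Run:
```python
from h import *
print(ctrl.servo_line([*loc(D,DA,.03),.010],v=.05,until_force=18));st()
p=loc(D,DA,-.017)
ctrl.servo_line([*p,.010],v=.1)
ctrl.servo_line([*p,.13],v=.15)
ctrl.set_gripper(0,20)
q=loc(D,DA,-.064,-.132)
ctrl.servo_line([*q,.13],v=.15)
print(ctrl.servo_line([*q,.036],v=.1,until_force=6));st()
print(ctrl.servo_line([*loc(D,DA,-.064,-.060),.036],v=.04,until_force=14));st()
```

```text
True
t 9.57 dock [ 0.0026 -0.0007] z 0.0091 gap 0.0457 F [-0.9  0.7  0.6] gf 0.6
False
t 13.54 dock [-0.0639 -0.1317] z 0.0364 gap 0.0002 F [ 0.6  0.  -0.4] gf 0.0
True
t 14.79 dock [-0.0642 -0.0803] z 0.0352 gap 0.0001 F [-0.7 -0.5  2.2] gf 0.6
```

Run:
```python
from h import *
ctrl.servo_line([*loc(D,DA,-.064,-.115),.036],v=.1)
ctrl.servo_line([*loc(D,DA,-.064,-.115),.16],v=.15)
ctrl.reach([.56,-.08,.25],rot(-np.pi/2));st()
s=ctrl.grab_frame("scene");r=ctrl.find_in("scene","bolt_knob");print(r[:1])
k=ctrl.get_calibration("scene")
for n,t in(("yellow_tin_mid",0),("amber_jar_mid",0)): print(n,[np.round(q["box"]) for q in ctrl.find_in("scene",n)[:1]])
print("knob top predicted at shut/open px",proj(k,[*loc(D,DA,-.063,-.059),.059]),proj(k,[*loc(D,DA,-.063,-.090),.059]))
cv2.imwrite("pics/g4.png",cv2.resize(s[195:285,255:385],None,fx=6,fy=6,interpolation=cv2.INTER_CUBIC))
```

```text
t 17.12 dock [-0.2214 -0.0009] z 0.2487 gap 0.0 F [-0.5 -0.1  0.1] gf 0.0
[{'box': [282.2, 228.0, 17.7, 28.1], 'score': 0.6}]
yellow_tin_mid [array([363., 198.,  33.,  37.])]
amber_jar_mid [array([344., 287.,  29.,  41.])]
knob top predicted at shut/open px [[289.31464971 230.84506446]] [[279.28034448 238.27722303]]
```

View pics/g4.png

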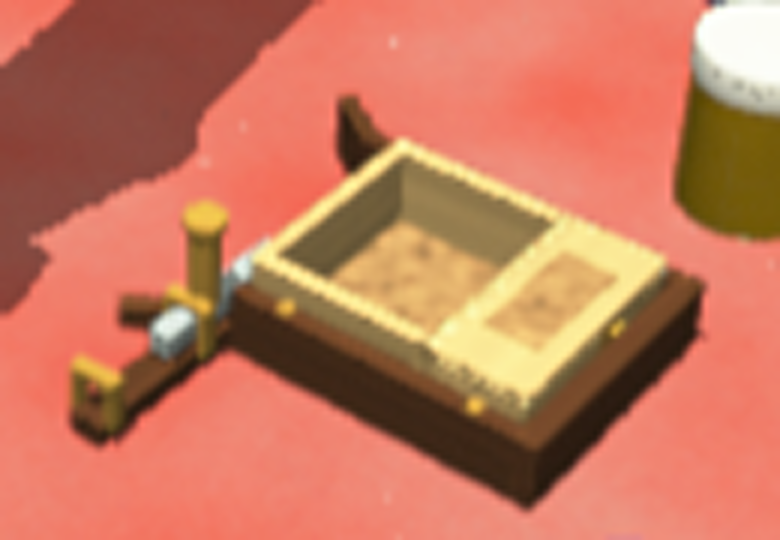

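The cork tray is fully home against the back wall. The knob top is at (289.2, 230.7) px, against a predicted (289.3, 230.8) for fully shut, and the bystanders haven't moved.

```bash
python3 -c "
from station import ctrl
print(ctrl.job_done())"
```

```text
the job is handed in; nothing more can be done
None
```

The cork tray went fully home on the first try and the bolt is shut behind it; the blue and grey trays were never moved, the tin and jar show no shift, and the job was handed in after about 17 s of robot time.

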